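# Cycle the interlock lock with its key

## Robot

A 6-joint arm with a two-finger parallel gripper is mounted at the origin on a cart in front of the work surface, level with it; the furniture and walls round the work are solid. World frame = base frame: x ahead of the robot, y to its left, z up, the work surface at z = 0. Lengths are in m, angles in rad, forces in N, time in s.
With the tool pointing down it reaches from about 0.3 to 0.775 m from the base axis. Payload 14.6 kg.
Tool frame: the origin (TCP) lies on the mounting face of the last link; the fingertips stand 173 mm ahead of it and the grasp point (between the pads) lies 155 mm ahead of it; z points along the fingers, y is the line along which they close (so a half turn about z gives the same grasp; the last joint's range is limited). The gripper opens to 85 mm and grips with 20 to 120 N. Pads are 22 mm wide; open, the fingers measure 114 mm over their backs; the gripper's body (76 mm by 85 mm) begins 54 mm behind the grasp point. The pads swing forward as they close: fully open they stand 13 mm farther back than shut.
Start: joints at [1.091, 0.3, 1.521, -0, 1.321, -0.067], TCP at [0.221, 0.504, 0.405] pointing down, gripper open.
Joint ranges: [-3.03, 3.03], [-0.79, 2.21], [0.23, 2.52], [-1.04, 4.18], [0, 3.07], [-2.55, 2.55]. Speed limits (rad/s): [2.22, 2.22, 2.57, 3.14, 3.14, 3.14].

## Interface

Orientations are given as a rotation vector (axis times angle).
In Python, from cell import read_state, eyes, ticket, find_in gives the robot as it stands.
- The arm moves only by the tool send_rows, never from a script. Its arguments are lists of equal length, an entry for each row: "linear": the shift along the tool's x, y, z as a fraction of full scale, a list of three; "delta_rot": the turn, a rotation vector about the tool's x, y, z as a fraction of full scale, a list of three; "grip": the opening, from 0 (shut) to 1 (fully open). A call has 1 to 8 rows; each row shifts and turns the commanded pose from where the row before left it, along the tool's axes as they then stand; what a row does not reach is not made up. Full scale, the value 1, is 750 mm for a shift and pi/2 rad for a turn. A row lasts 1/10 s, in which the tool goes at most 50 mm and 8.59 degrees, less where a joint would pass 70% of its speed; a pose out of reach is approached as far as the arm can. A call with a number of a shift or a turn outside -1 to 1 is refused whole. A call with a gripper value outside its range is refused whole. The fingers move at their own pace and stop on an object; "squeeze" is the grip in N (left out, the last holds). Time passes only in rows, so rows that do not move let the fingers close. It gives the time, the measured TCP pose, the force, the opening and the grip force at its end, in the units of the state.
- read_state(): the state, without advancing time (a new reading comes with each control period).
- eyes.snapshot(name): name is "scene" or "top" or "wrist"; returns (picture, depth): 420x560x3 uint8, red, green, blue; 420x560 float32, m along the optical axis (not along the pixel's ray), 0 where there is no reading.
- eyes.camera_model(name): a dict with "mtx" (3x3 intrinsics, pixels), "xyz" and "rotation" of the camera in the world. Camera axes: x right, y down, z forward; pixel columns grow to the right and rows downward; lengths in m; the calibration is good to about 2 mm. A picture is of the moment at which its call begins: read the wrist's pose just before it. camera_model takes no time and is no camera call; for the wrist camera it gives the pose at the moment of the call.
- ticket.hand_in(): hands the job in; it is judged then, once.
Trained networks look in the newest picture that a camera, given by its name, has taken for a name from the list of things; names that differ only in an ending like _2 or _b are one class to them, and where a whole thing is asked for, a point or a joint stands for the part that bears it (a point fixed in the world has none). Each returns a list of dicts, best first, with "p" (0 to 1); they miss things now and then, are a little off and sometimes report something else, mostly with a low value. They report only what shows in the picture. A call takes as long as a camera call. They do not tell look-alikes from the thing itself.
- find_in(query, camera): "box" ([left, top, right, bottom] in pixels, round what is visible of it).
The state is a dict: "t": time; "joint_positions": joint angles; "joint_velocities": joint speeds; "joint_torque": joint torques, N m; "ee_pos": TCP position; "tcp_rot": TCP orientation; "wrist_force": force on the tool from outside, world axes, zero at the start; "wrist_torque": the same for the moment, N m; "width": finger opening in m; "grip_force": force on a finger pad.
Only numpy, scipy, OpenCV 4.12 (cv2) and the standard library are available. Lean on these libraries where they do the work, as an engineer would, in place of code of your own. Each camera call takes 0.05 s, during which the arm holds its last target. There are 200 camera calls.

## Task

Reset the instrument's interlock: take the red key from its blue stand, push it fully into the brass lock of the grey box, turn it clockwise to its stop and back home again, then pull it out and stand it fully home in the blue stand. Do not force the key in the lock or lean on it hard, and leave the vial, the pot and the timer as they stand.

Things in the scene. Friction and masses are not known exactly. Their poses are not given: they have to be found in the camera images.
- key: The key, about 50 g, upright in the stand at the start. Origin: centre of the tip. z runs up to the bow, x along the width of bit and bow, y across their thickness. Steel bit 14 (x) by 5 (y) mm from z = 3 to 7.5 mm, tapering to 12 by 4.4 mm at z = 0 and 12 by 4 mm at z = 10; round shaft 5 mm thick to z = 30; round collar 22 mm across, z = 30 to 34; then the bow. Half a turn about z makes no difference.
- bow (a point): A point on the key's axis 56 mm above its tip, inside the red flat plastic bow: 36 (x) by 10 (y) mm, reaching from 34 to 68 mm above the tip; grip it across its 10 mm thickness (the key's y). Axes as the key's.
- lockbox: Grey interlock box, fixed to the worktop, 120 (x) by 110 (y) by 52 mm high, a green and a red lamp on its top near the +x end. Origin: centre of its underside, z up. On it a brass lock plate, 54 (x) by 80 (y) by 8 mm, keyway at the plate's centre. In x the plate is centred on the box; in y it was bolted anywhere from -11 to +11 mm off the box's centre, not measured: find the keyway by feel or eye.
- face_level (a point): Point on the box's centre line at the height of the brass plate's top face, 60 mm above the box's origin; axes as the box's. The keyway is level with it but up to 11 mm to its side in y. Keyway: 16.4 mm long along x, 6.6 mm wide along y, 0.6 mm chamfers, 8 mm deep, then a free space; from 14 mm below the face the bit enters the barrel's slot, 15.5 by 6.5 mm.
- home_depth (a point): Point on the box's centre line at the height of the tip when the key is fully in, 30 mm below the brass face: the key's collar then rests on the plate. Only in the last 9 mm is the bit below the plate, free to turn. While turned, the bit is held under the plate; the key comes out only with its x along the box's x, to about 0.1 rad.
- barrel (a joint): Turn of the lock's barrel in rad: 0 = home (slot along the box's x), growing clockwise seen from above, firm stop at 1.2. About 0.05 N m of friction, no spring, stays where it is left. With the bit's play the key turns 0.1 to 0.17 rad farther than the barrel, both ways. At stop and home the moment rises at once; 0.15 N m is plenty, 0.3 is forcing it.
- stand: Blue plastic key stand, fixed, 70 (x) by 50 (y) by 40 mm high on a foot 78 by 58 by 5 mm. Origin: centre of its underside, z up. The key stands in its slot upright, its x along the stand's x (either way round), its collar resting on the top, its tip then 10 mm above the origin.
- slot_mouth (a point): Centre of the stand's slot at its top face, 40 mm above the stand's origin: 19 mm along x by 10 mm along y, 34 mm deep, with 2 mm chamfers. Axes as the stand's.
- vial_a: Bystander: glass sample vial with a blue screw cap, 25 mm across, 50 mm high, origin at the centre of its underside.
- pot: Bystander: white pot with a blue cap, 57 mm across, 69 mm high, origin at the centre of its underside.
- timer: Bystander: white bench timer with yellow keys, lying flat, 58 by 66 by 22 mm, origin at the centre of its underside.
- pc_tower: Fixed obstacle: the tall black computer behind the work, 321 (x) by 178 (y) by 414 mm high; origin at the centre of its underside, its front about 160 mm nearer the robot. Keep the hand and arm in front of it when swinging across.
Mind the look-alikes: they are no part of the job. What is shaped like the stand but brown or green is not meant.

How it is judged:
By the outcome, as a careful person would: the job done as asked, in the order asked, and still so for the second after the job is handed in, with the robot touching nothing.
It also fails if it takes over 72 s, if anything falls off the work surface, if the arm or the gripper's body presses on something with over 40 N, if the wrist force passes 120 N, or if a joint passes its speed limit or range.

## Working session

There is one attempt and no reset: what is moved stays moved. The work goes in short steps, Python scripts to look and compute and a tool call to move; the robot and the scene stay as the last step left them, time stands still between calls to the robot, and variables do not carry over. Pictures are saved under pics/ and viewed, at most 10 in all, crops included, and the job is handed in when it is done.

Besides the shell and the picture viewer there is one more tool, called after "Request:" as a command line: name --argument value ..., lists and objects as JSON in quotes. send_rows: Moves the arm, as the interface text tells. Shift numbers are shares of 750 mm and turn numbers shares of pi/2 rad, none past 1 either way. Its arguments: {"type":"object","properties":{"linear":{"type":"array","items":{"type":"array","items":{"type":"number"}}},"delta_rot":{"type":"array","items":{"type":"array","items":{"type":"number"}}},"grip":{"type":"array","items":{"type":"number"}},"squeeze":{"type":"number"}},"required":["linear","delta_rot","grip"]}

```bash
ls; mkdir -p pics; python3 - <<'E'
from cell import read_state, eyes, find_in
import cv2, numpy as np
s=read_state(); print({k:np.round(v,3).tolist() for k,v in s.items()})
ims=[]
for n in ("scene","top"):
    im,d=eyes.snapshot(n); np.savez(f"{n}.npz",im=im,d=d)
    m=eyes.camera_model(n); print(n,np.round(m["mtx"],1).tolist(),np.round(m["xyz"],3),np.round(m["rotation"],3).tolist())
    cv2.imwrite(f"pics/{n}0.png",im[:,:,::-1])
    for q in ("key","lockbox","stand"):
        print(n,q,[(np.round(r["box"]).tolist(),round(r["p"],2)) for r in find_in(q,n)[:4]])
print(read_state()["t"])
E
```

```text
pics
{'t': 0.0, 'joint_positions': [1.091, 0.3, 1.522, -0.0, 1.321, -0.067], 'joint_velocities': [0.0, 0.001, -0.0, -0.0, 0.0, -0.001], 'joint_torque': [-0.0, -54.349, -36.181, -0.0, 0.004, -0.0], 'ee_pos': [0.221, 0.504, 0.404], 'tcp_rot': [-0.644, -3.075, 0.002], 'wrist_force': [0.405, -0.224, 0.32], 'wrist_torque': [0.046, 0.014, 0.026], 'grip_force': 0.0, 'width': 0.085}
scene [[442.8, 0.0, 280.8], [0.0, 442.8, 208.5], [0.0, 0.0, 1.0]] [-0.044 -0.493  0.917] [-2.225, 1.1, -0.416]
scene key [([247.0, 225.0, 259.0, 241.0], 0.62)]
scene lockbox [([122.0, 152.0, 181.0, 205.0], 0.74)]
scene stand [([414.0, 278.0, 454.0, 313.0], 0.86), ([237.0, 229.0, 275.0, 262.0], 0.8), ([281.0, 201.0, 314.0, 236.0], 0.71)]
top [[466.8, 0.0, 278.9], [0.0, 466.8, 209.0], [0.0, 0.0, 1.0]] [ 0.325 -0.07   1.471] [-2.113, 2.144, -0.183]
top key [([273.0, 248.0, 276.0, 260.0], 0.48)]
top lockbox [([132.0, 236.0, 176.0, 282.0], 0.59)]
top stand [([260.0, 242.0, 288.0, 265.0], 0.82), ([394.0, 196.0, 421.0, 222.0], 0.76), ([275.0, 199.0, 296.0, 227.0], 0.63)]
0.4
```

View pics/top0.png

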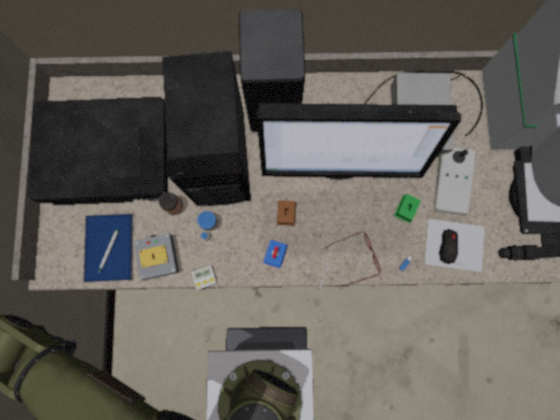

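View pics/scene0.png

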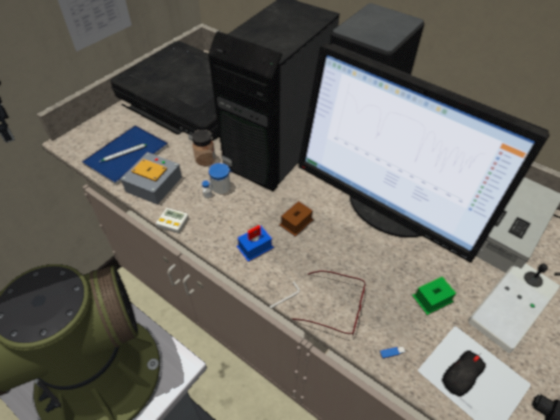

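The top view shows the blue stand with the red key at about (275,254). Its look-alikes are the brown stand (286,212) and the green one (408,208). The lockbox with the brass plate is at (155,256), the vial at (205,236), the pot at (207,220), and the timer at (203,278). In the scene view the stand is at (255,242) with the red key at (253,233), and the box at (152,178). I choose the blue stand that holds the red key.

```bash
cat > h.py <<'E'
import numpy as np, cv2
from scipy.spatial.transform import Rotation as R
from cell import read_state, eyes, find_in, ticket
def cam(n):
    m=eyes.camera_model(n); return np.array(m["mtx"]),np.array(m["xyz"]),R.from_rotvec(m["rotation"]).as_matrix()
def ray(c,uv):
    K,p,Q=c; return Q@np.linalg.solve(K,np.r_[uv,1.])
def onz(c,uv,z):
    r=ray(c,uv); return c[1]+r*(z-c[1][2])/r[2]
def pts(c,d,mask):
    v,u=np.nonzero(mask&(d>0)); z=d[v,u]; K,p,Q=c
    return (Q@(np.linalg.inv(K)@np.c_[u,v,np.ones(len(u))].T*z)).T+p
def proj(c,P):
    K,p,Q=c; q=K@(Q.T@(np.atleast_2d(P)-p).T); return (q[:2]/q[2]).T
def tri(cs,uvs):
    A=0;b=0
    for c,uv in zip(cs,uvs):
        r=ray(c,uv); r/=np.linalg.norm(r); M=np.eye(3)-np.outer(r,r); A=A+M; b=b+M@c[1]
    return np.linalg.solve(A,b)
def mask(im,col):
    h=cv2.cvtColor(im,cv2.COLOR_RGB2HSV).astype(int); H,S,V=h[...,0],h[...,1],h[...,2]
    if col=="red": return ((H<8)|(H>172))&(S>150)&(V>80)
    if col=="blue": return (H>105)&(H<125)&(S>170)&(V>80)
    if col=="brass": return (H>12)&(H<32)&(S>120)&(V>90)
def blob(m,near,r):
    v,u=np.nonzero(m); k=np.hypot(u-near[0],v-near[1])<r; return np.c_[u[k],v[k]]
def inbox(m,box):
    o=np.zeros_like(m); l,t,r,b=box; o[t:b,l:r]=m[t:b,l:r]; return o
E
python3 - <<'E'
from h import *
s=read_state(); T=R.from_rotvec(s["tcp_rot"]).as_matrix(); print("tool",T.round(3).tolist())
K,p,Q=cam("wrist"); print(K.round(0).tolist(),"cam in tool",(T.T@(p-s["ee_pos"])).round(4),(T.T@Q).round(3).tolist())
cs={n:cam(n) for n in("scene","top")}; D={n:np.load(n+".npz") for n in cs}
bx={"scene":{"red":(235,215,275,262),"blue":(235,215,278,265),"brass":(115,145,190,210)},"top":{"red":(260,240,290,268),"blue":(258,238,292,270),"brass":(130,235,180,285)}}
for col in("red","blue","brass"):
    uvs=[]
    for n in cs:
        m=inbox(mask(D[n]["im"],col),bx[n][col]); P=pts(cs[n],D[n]["d"],m); v,u=np.nonzero(m); uvs.append((u.mean(),v.mean()))
        r=cv2.minAreaRect(np.c_[u,v].astype(np.float32)); print(col,n,m.sum(),np.round(uvs[-1],1),"pts",P.min(0).round(3),np.median(P,0).round(3),P.max(0).round(3),np.round(np.r_[r[0],r[1],r[2]],1))
    print("  tri",tri(cs.values(),uvs).round(4))
for n in cs:
    P=pts(cs[n],D[n]["d"],np.ones((420,560),bool)); 
    for a,b in(((115,145,190,210),"scene"),((130,235,180,285),"top")):
        if b==n:
            P=pts(cs[n],D[n]["d"],inbox(np.ones((420,560),bool),a)); k=(P[:,2]>.04)&(P[:,2]<.07); q=P[k]; print("box",n,q.min(0).round(3),q.max(0).round(3)); r=cv2.minAreaRect((q[:,:2]*1000).astype(np.float32)); print(np.round(np.r_[r[0],r[1],r[2]],1))
E
```

```text
tool [[-0.916, 0.401, -0.0], [0.401, 0.916, -0.0], [0.0, -0.0, -1.0]]
[[345.0, 0.0, 279.0], [0.0, 345.0, 206.0], [0.0, 0.0, 1.0]] cam in tool [0.0662 0.0005 0.0305] [[-0.0, -0.966, -0.26], [1.0, 0.0, -0.001], [0.001, -0.26, 0.966]]
red scene 103 [253.8 231.6] pts [ 0.424 -0.061  0.048] [ 0.438 -0.055  0.07 ] [ 0.455 -0.047  0.08 ] [254.3 231.6   8.5  13.4  63.4]
red top 19 [275. 252.] pts [ 0.429 -0.06   0.072] [ 0.441 -0.054  0.077] [ 0.453 -0.048  0.084] [275.  252.    1.9   8.9  18.4]
  tri [ 0.4414 -0.0534  0.0638]
blue scene 555 [254.3 245.3] pts [ 0.398 -0.088 -0.   ] [ 0.426 -0.067  0.036] [ 0.474 -0.019  0.043] [254.3 242.6  24.6  32.   61.4]
blue top 120 [277.5 253.5] pts [ 0.404 -0.085  0.001] [ 0.443 -0.065  0.038] [ 0.474 -0.023  0.046] [275.2 253.8  15.4  21.1  16.7]
  tri [ 0.4385 -0.0586  0.0155]
brass scene 424 [149.  169.6] pts [0.401 0.271 0.051] [0.433 0.314 0.059] [0.465 0.358 0.063] [148.9 169.5  30.3  16.5  21.8]
brass top 377 [153.2 255.9] pts [0.408 0.275 0.033] [0.436 0.316 0.059] [0.463 0.354 0.068] [153.3 255.9  15.7  25.2  77.5]
  tri [0.4357 0.3156 0.0557]
box scene [0.366 0.247 0.04 ] [0.505 0.381 0.063]
[435.5 313.3 124.5 113.4  11.5]
box top [0.367 0.25  0.041] [0.501 0.379 0.068]
[435.1 314.5 121.  112.8  11.5]
```

Request:
send_rows --linear '[[-0.045,-0.015,0.007],[-0.045,-0.015,0.007],[-0.045,-0.015,0.007],[-0.045,-0.015,0.007],[-0.045,-0.015,0.007],[-0.045,-0.015,0.007],[-0.045,-0.015,0.007],[-0.045,-0.015,0.007]]' --delta_rot '[[0,0,0],[0,0,0],[0,0,0],[0,0,0],[0,0,0],[0,0,0],[0,0,0],[0,0,0]]' --grip '[1,1,1,1,1,1,1,1]' --squeeze 50

```text
t: 1.2
ee_pos: [0.4328, 0.3119, 0.3626]
tcp_rot: [0.644, 3.075, 0.0]
wrist_force: [-0.0, 0.1, 0.5]
width: 0.0851
grip_force: 0.0
```

```bash
python3 - <<'E'
from h import *
s=read_state(); print(s["t"],s["joint_positions"],np.abs(s["joint_velocities"]).max(),s["ee_pos"])
c=cam("wrist"); im,d=eyes.snapshot("wrist"); np.savez("wb.npz",im=im,d=d,K=c[0],p=c[1],Q=c[2])
cv2.imwrite("pics/wb.png",im[:,:,::-1])
m=mask(im,"brass"); P=pts(c,d,m); P=P[(P[:,2]>.05)&(P[:,2]<.07)]
r=cv2.minAreaRect((P[:,:2]*1000).astype(np.float32)); print("plate",np.round(np.r_[r[0],r[1],r[2]],1),np.median(P[:,2]))
P=pts(c,d,d>0); q=P[(P[:,2]>.045)&(P[:,2]<.066)]; q=q[(np.hypot(q[:,0]-.435,q[:,1]-.314)<.1)]
r=cv2.minAreaRect((q[:,:2]*1000).astype(np.float32)); print("box",np.round(np.r_[r[0],r[1],r[2]],1))
E
```

```text
1.2 [ 5.55807373e-01  3.01650667e-01  1.62014090e+00 -2.01067377e-05
  1.21960524e+00 -6.02228205e-01] 0.6507008781401499 [0.43277656 0.31189186 0.36257483]
plate [487.6 318.2 169.8  86.4   1.4] 0.060274897289174234
box [436.6 315.  120.5 110.3  11.5]
```

View pics/wb.png

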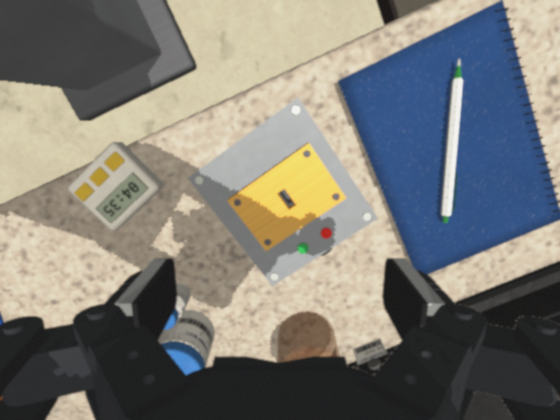

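Request:
send_rows --linear '[[0.024,-0.057,0],[0.024,-0.057,0],[0.024,-0.057,0],[0.024,-0.057,0],[0.024,-0.057,0],[0.024,-0.057,0],[0.024,-0.057,0],[0.024,-0.057,0]]' --delta_rot '[[0,0,-0.009],[0,0,-0.009],[0,0,-0.009],[0,0,-0.009],[0,0,-0.009],[0,0,-0.009],[0,0,-0.009],[0,0,-0.009]]' --grip '[1,1,1,1,1,1,1,1]'

```text
t: 2.05
ee_pos: [0.1747, 0.0445, 0.3624]
tcp_rot: [0.465, 3.107, -0.0]
wrist_force: [0.3, -2.4, 1.9]
width: 0.0857
grip_force: 0.0
```

The wrist view shows the lockbox centred near (283,190), with the keyway at (287,199) and the lamps at (326,233) and (302,249). The timer is at (113,185). I got a sign wrong in that last move, so I'll correct it from here.

Request:
send_rows --linear '[[-0.047,-0.003,0],[-0.047,-0.003,0],[-0.047,-0.003,0],[-0.047,-0.003,0],[-0.047,-0.003,0],[-0.047,-0.003,0],[-0.047,-0.003,0],[-0.047,-0.003,0]]' --delta_rot '[[0,0,0],[0,0,0],[0,0,0],[0,0,0],[0,0,0],[0,0,0],[0,0,0],[0,0,0]]' --grip '[1,1,1,1,1,1,1,1]'

```text
t: 2.85
ee_pos: [0.4417, -0.0561, 0.3625]
tcp_rot: [-0.469, -3.106, 0.0]
wrist_force: [0.2, 0.7, 0.3]
width: 0.0851
grip_force: 0.0
```

```bash
python3 - <<'E'
from h import *
s=read_state(); print(s["t"],s["ee_pos"],s["tcp_rot"],s["joint_positions"][5])
c=cam("wrist"); im,d=eyes.snapshot("wrist"); np.savez("wk.npz",im=im,d=d,K=c[0],p=c[1],Q=c[2])
print(np.abs(read_state()["joint_velocities"]).max())
for col in("red","blue"):
    m=mask(im,col); P=pts(c,d,m); k=np.hypot(P[:,0]-.441,P[:,1]+.054)<.06; P=P[k]
    zt=P[:,2]; print(col,len(P),np.percentile(zt,[5,50,95]).round(4))
    q=P[(zt>.06)] if col=="red" else P[(zt>.034)&(zt<.045)]
    r=cv2.minAreaRect((q[:,:2]*1000).astype(np.float32)); print(np.round(np.r_[r[0],r[1],r[2]],1))
u=proj(c,[.441,-.054,.06])[0].astype(int); print(u); x,y=max(u[0]-100,0),max(u[1]-75,0)
cv2.imwrite("pics/wk.png",cv2.resize(im[y:y+150,x:x+200,::-1],None,fx=4,fy=4)); print(x,y)
# keyway and plate from box picture
w=np.load("wb.npz"); c=(w["K"],w["p"],w["Q"]); im=w["im"]; m=inbox(mask(im,"brass"),(200,120,370,270))
n,l,st,_=cv2.connectedComponentsWithStats(m.astype(np.uint8)); i=1+st[1:,4].argmax()
cn,_=cv2.findContours((l==i).astype(np.uint8),cv2.RETR_EXTERNAL,cv2.CHAIN_APPROX_NONE); C=cn[0][:,0]
W=np.array([onz(c,p,.06)[:2]*1000 for p in C]).astype(np.float32); r=cv2.minAreaRect(W); print("plate",np.round(np.r_[r[0],r[1],r[2]],1))
g=inbox(im.max(2)<110,(272,184,303,215)); v,u=np.nonzero(g); W=np.array([onz(c,p,.06)[:2]*1000 for p in np.c_[u,v]]).astype(np.float32)
r=cv2.minAreaRect(W); print("keyway",g.sum(),W.mean(0),np.round(np.r_[r[0],r[1],r[2]],1))
E
```

```text
2.85 [ 0.4416561  -0.05607624  0.36254244] [-4.69431038e-01 -3.10626208e+00  1.86906558e-05] -1.4794043830036394
0.08837151850995313
red 518 [0.0698 0.0778 0.0792]
[440.9 -51.3   8.4  34.5  72.8]
blue 3721 [0.006  0.0402 0.0413]
[440.9 -51.9  48.7  68.9  71.5]
[281 196]
181 121
plate [435.7 316.9  54.2  79.1  11.6]
keyway 74 [435.83353 317.07672] [435.5 317.2  13.6   3.9  12.5]
```

View pics/wk.png

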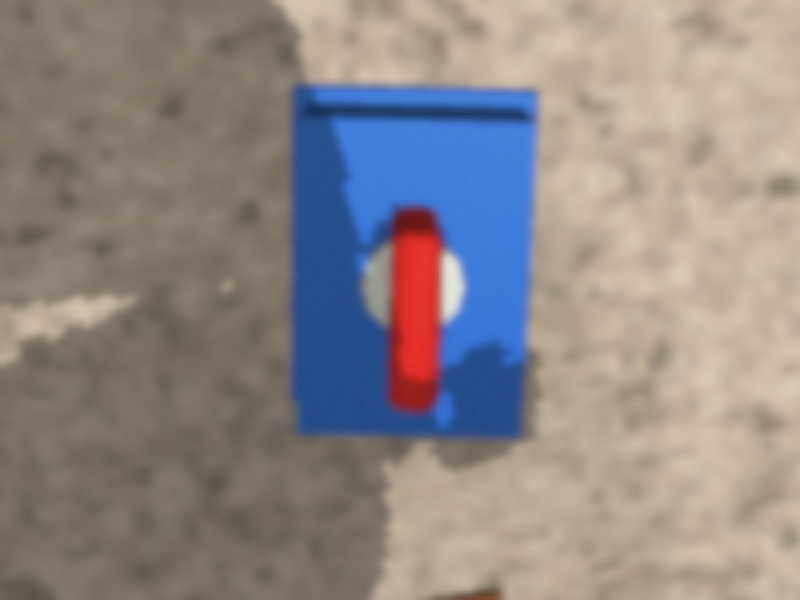

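The crop shows the red bow upright in the blue stand, with its bright collar on the stand's top face. This is the right key, and its bow lines up with the tool.

Request:
send_rows --linear '[[0.003,0.006,0.045],[0,0,0.05],[0,0,0.05],[0,0,0.04],[0,0,0.004],[0,0,0],[0,0,0]]' --delta_rot '[[0,0,0],[0,0,0],[0,0,0],[0,0,0],[0,0,0],[0,0,0],[0,0,0]]' --grip '[1,1,0.7,0.5,0.4,0.3,0.25]' --squeeze 50

```text
t: 3.6
ee_pos: [0.44, -0.0506, 0.2225]
tcp_rot: [0.469, 3.104, -0.0]
wrist_force: [-0.1, -0.7, 0.1]
width: 0.0213
grip_force: 0.0
```

```bash
python3 - <<'E'
from h import *
s=read_state(); T=R.from_rotvec(s["tcp_rot"]).as_matrix()
print(s["t"],s["ee_pos"],s["tcp_rot"],s["width"],s["wrist_force"],s["wrist_torque"])
c=cam("wrist"); im,d=eyes.snapshot("wrist"); cv2.imwrite("pics/wk2.png",im[:,:,::-1])
m=mask(im,"red"); P=pts(c,d,m); k=np.hypot(P[:,0]-.441,P[:,1]+.052)<.04; P=P[k]; q=P[P[:,2]>.07]
Q=(q-s["ee_pos"])@T*1000
print(len(q),Q.min(0).round(1),Q.max(0).round(1),np.median(Q,0).round(1))
r=cv2.minAreaRect((q[:,:2]*1000).astype(np.float32)); print(np.round(np.r_[r[0],r[1],r[2]],1),np.median(q[:,2]))
E
```

```text
3.6 [ 0.44000068 -0.05059294  0.22253916] [ 4.68863908e-01  3.10402853e+00 -1.90923875e-04] 0.021327698199719324 [-0.12306127 -0.66143694  0.08395255] [ 0.0337847  -0.0186434   0.00782701]
2146 [-18.4  -5.  142.3] [ 17.1   4.1 152.5] [  1.7  -0.3 144.7]
[440.8 -51.2   9.   35.4  72.2] 0.07787876939289184
```

View pics/wk2.png

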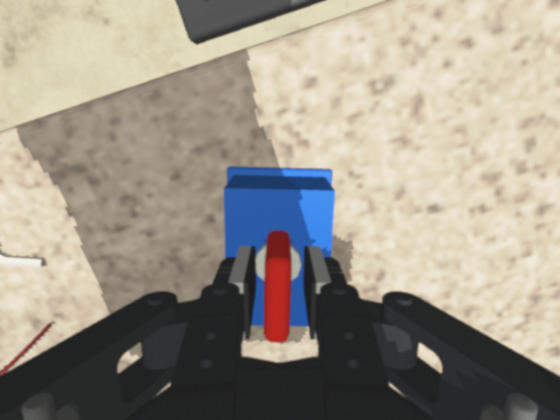

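The key (bow at about (278,285)) sits centred between the pads over the blue stand, so I'll close on it.

Request:
send_rows --linear '[[0,0,0],[0,0,0],[0,0,0]]' --delta_rot '[[0,0,0],[0,0,0],[0,0,0]]' --grip '[0,0,0]' --squeeze 60

```text
t: 3.95
ee_pos: [0.4398, -0.0506, 0.2224]
tcp_rot: [0.469, 3.104, -0.0]
wrist_force: [-1.8, 0.9, 9.4]
width: 0.0089
grip_force: 58.5
```

```bash
python3 - <<'E'
from h import *
s=read_state(); print({k:np.round(v,4).tolist() for k,v in s.items()})
E
```

```text
{'t': 3.95, 'joint_positions': [-0.1972, 0.3249, 1.9776, 0.0001, 0.8367, -1.4682], 'joint_velocities': [-0.001, 0.0013, -0.0005, 0.0016, -0.0007, 0.0003], 'joint_torque': [-0.1641, -42.1889, -24.6159, -0.043, -0.5151, -0.0006], 'ee_pos': [0.4398, -0.0506, 0.2224], 'tcp_rot': [0.469, 3.104, -0.0001], 'wrist_force': [-1.8323, 0.9239, 9.4071], 'wrist_torque': [0.1557, 0.3545, -0.0036], 'grip_force': 58.5167, 'width': 0.0089}
```

Request:
send_rows --linear '[[0,0,-0.03],[0,0,-0.04],[0,0,-0.04]]' --delta_rot '[[0,0,0],[0,0,0],[0,0,0]]' --grip '[0,0,0]'

```text
t: 4.25
ee_pos: [0.4393, -0.0505, 0.3052]
tcp_rot: [0.469, 3.106, -0.0]
wrist_force: [0.1, 0.5, -1.3]
width: 0.0092
grip_force: 58.6
```

```bash
cat >> h.py <<'E'
def plan(target,yaw,n,s=None):
    s=s or read_state(); T=R.from_rotvec(s["tcp_rot"]).as_matrix(); psi=np.arctan2(T[1,0],T[0,0]); dp=(yaw-psi+np.pi)%(2*np.pi)-np.pi
    step=(np.array(target)-s["ee_pos"])/n
    print("t",s["t"],"pos",np.round(s["ee_pos"],4),"yaw",round(psi,4),"tilt",np.round(T[:2,2],4),"step",step.round(4),"rot share/row",round(-dp/n/(np.pi/2),4))
    for i in range(n):
        p=psi+dp*i/n; x=np.array([np.cos(p),np.sin(p)]); y=np.array([np.sin(p),-np.cos(p)])
        print("[%.3f, %.3f, %.3f],"%(step[:2]@x/.75,step[:2]@y/.75,-step[2]/.75),end=" ")
    print()
E
python3 - <<'E'
from h import *
s=read_state(); print(s["grip_force"],s["width"],s["wrist_force"],s["wrist_torque"])
plan([.470,.3241,.300],np.pi+.2025-2*np.pi,10)
D=np.load("top.npz"); P=pts(cam("top"),D["d"],np.ones((420,560),bool)); k=(P[:,2]>.2)&(P[:,2]<.5)&(P[:,1]>-.1)&(P[:,1]<.5)&(P[:,0]>.35); print("tower x min",np.percentile(P[k,0],[0,1,5]), P[k,1].min(),P[k,1].max())
E
```

```text
58.63204836845398 0.009241725960276398 [ 0.06175388  0.50428565 -1.32526657] [-0.03522295 -0.010063    0.01265048]
t 4.25 pos [ 0.4393 -0.0505  0.3052] yaw 2.8417 tilt [ 0.0005 -0.0001] step [ 0.0031  0.0375 -0.0005] rot share/row -0.032
[0.011, 0.049, 0.001], [0.008, 0.049, 0.001], [0.006, 0.050, 0.001], [0.003, 0.050, 0.001], [0.001, 0.050, 0.001], [-0.002, 0.050, 0.001], [-0.004, 0.050, 0.001], [-0.007, 0.050, 0.001], [-0.009, 0.049, 0.001], [-0.012, 0.049, 0.001], 
tower x min [0.5910045  0.59533623 0.60494065] -0.09999598259809774 0.4998845065924815
```

Request:
send_rows --linear '[[0.011,0.049,0],[0.008,0.049,0],[0.006,0.05,0],[0.003,0.05,0],[0.001,0.05,0],[-0.002,0.05,0],[-0.004,0.05,0],[-0.007,0.05,0]]' --delta_rot '[[0,0,-0.032],[0,0,-0.032],[0,0,-0.032],[0,0,-0.032],[0,0,-0.032],[0,0,-0.032],[0,0,-0.032],[0,0,-0.032]]' --grip '[0,0,0,0,0,0,0,0]'

```text
t: 5.05
ee_pos: [0.4644, 0.2508, 0.3044]
tcp_rot: [-0.164, 3.136, 0.001]
wrist_force: [0.6, 0.7, -0.3]
width: 0.0092
grip_force: 58.6
```

Request:
send_rows --linear '[[-0.009,0.049,0],[-0.012,0.049,0],[0,0,0],[0,0,0]]' --delta_rot '[[0,0,-0.032],[0,0,-0.032],[0,0,0],[0,0,0]]' --grip '[0,0,0,0]'

```text
t: 5.45
ee_pos: [0.4706, 0.3245, 0.3038]
tcp_rot: [-0.319, 3.125, 0.0]
wrist_force: [0.4, -0.2, -0.4]
width: 0.0087
grip_force: 58.7
```

```bash
python3 - <<'E'
from h import *
s=read_state(); T=R.from_rotvec(s["tcp_rot"]).as_matrix(); print(s["ee_pos"],s["grip_force"],s["wrist_force"],s["wrist_torque"])
c=cam("wrist"); im,d=eyes.snapshot("wrist"); np.savez("wb2.npz",im=im,d=d,K=c[0],p=c[1],Q=c[2])
top,dt=eyes.snapshot("top"); sc,ds=eyes.snapshot("scene")
cv2.imwrite("pics/wb2.png",im[:,:,::-1])
u=proj(c,[.4357,.3171,.06])[0]; print("expected keyway px",u)
m=mask(im,"brass"); n,l,st,_=cv2.connectedComponentsWithStats(m.astype(np.uint8)); i=l[tuple(np.r_[u[1],u[0]+25].astype(int))]; print(st[i])
C=cv2.findContours((l==i).astype(np.uint8),cv2.RETR_EXTERNAL,cv2.CHAIN_APPROX_NONE)[0][0][:,0]
r=cv2.minAreaRect(np.array([onz(c,p,.06)[:2]*1000 for p in C]).astype(np.float32)); print("plate",np.round(np.r_[r[0],r[1],r[2]],1))
b=(int(u[0]-20),int(u[1]-28),int(u[0]+20),int(u[1]+28)); g=inbox(im.max(2)<110,b); v,uu=np.nonzero(g)
W=np.array([onz(c,p,.06)[:2]*1000 for p in np.c_[uu,v]]).astype(np.float32); r=cv2.minAreaRect(W); print("keyway",g.sum(),W.mean(0),np.round(np.r_[r[0],r[1],r[2]],1))
m=mask(im,"red"); P=pts(c,d,m); q=(P-s["ee_pos"])@T*1000; q=q[(np.hypot(q[:,0],q[:,1])<40)&(q[:,2]<147)]; print("bow in tool",len(q),q.min(0).round(1),q.max(0).round(1),np.median(q,0).round(1)); r=cv2.minAreaRect(q[:,:2].astype(np.float32)); print(np.round(np.r_[r[0],r[1],r[2]],1))
plan([.4357,.3171,.300],np.pi+.2025-2*np.pi,1)
E
```

```text
[0.4706023  0.32451389 0.3037678 ] 58.71976017951965 [ 0.4286724  -0.1911163  -0.43097055] [-0.02787396 -0.06817961 -0.04280543]
expected keyway px [277.95299006 163.989865  ]
[  212   120   131    87 10372]
plate [436.  316.9  53.3  79.1  11.7]
keyway 47 [440.23624 318.27875] [440.6 318.1   3.8   5.   11.7]
bow in tool 2102 [-18.7  -4.1 138.8] [ 16.8   5.7 146.9] [  0.6   0.6 144.5]
[-0.9  0.6 35.4  9.9  1.1]
t 5.6 pos [0.471  0.3233 0.3039] yaw -2.9401 tilt [0.0003 0.    ] step [-0.0353 -0.0062 -0.0039] rot share/row -0.0006
[0.048, 0.001, 0.005],
```

View pics/wb2.png

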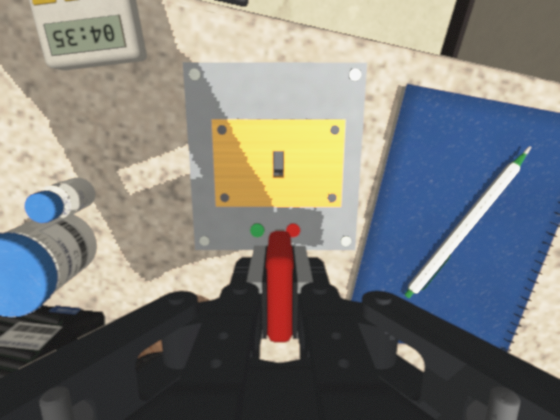

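The wrist view shows the keyway at (278,164) on the brass plate, the lamps at (257,229) and (293,229), and the held red bow at (279,290). The expected keyway pixel was (278,164), so it agrees.

Request:
send_rows --linear '[[0.024,0,0.01],[0.023,0,0.01],[0,0,0.008],[0,0,0]]' --delta_rot '[[0,0,0],[0,0,0],[0,0,0],[0,0,0]]' --grip '[0,0,0,0]'

```text
t: 6.0
ee_pos: [0.4366, 0.3165, 0.2823]
tcp_rot: [0.317, -3.125, 0.0]
wrist_force: [-0.5, -0.1, -0.5]
width: 0.0088
grip_force: 58.7
```

```bash
python3 - <<'E'
from h import *
for f,z in (("wb.npz",.06),("wb2.npz",.06)):
    w=np.load(f); c=(w["K"],w["p"],w["Q"]); im=w["im"]; u,v=proj(c,[.4357,.3171,.06])[0].round().astype(int)
    big=cv2.resize(im[v-20:v+21,u-20:u+21],None,fx=8,fy=8,interpolation=cv2.INTER_CUBIC); h=cv2.cvtColor(big,cv2.COLOR_RGB2HSV)
    g=((h[...,1]<110)|(h[...,2]<80)).astype(np.uint8); n,l,st,ce=cv2.connectedComponentsWithStats(g); i=1+np.argmin(np.hypot(*(ce[1:]-164).T)+1e3*(st[1:,4]<800))
    vv,uu=np.nonzero(l==i); q=np.c_[u-20+(uu+.5)/8-.5,v-20+(vv+.5)/8-.5]
    W=np.array([onz(c,p,z)[:2]*1000 for p in q]).astype(np.float32); r=cv2.minAreaRect(W); print(f,len(q),W.mean(0).round(1),np.round(np.r_[r[0],r[1],r[2]],1))
    if f=="wb2.npz":cv2.imwrite("pics/kw.png",big[:,:,::-1])
s=[]
for _ in range(4):
    r=read_state(); s.append(np.r_[r["ee_pos"],r["tcp_rot"],r["wrist_force"],r["t"]])
    eyes.snapshot("wrist")
print(np.round(s,4))
E
```

```text
wb.npz 7113 [435.  317.3] [435.2 317.3  14.7   5.6  11.6]
wb2.npz 14883 [435.1 317. ] [435.3 317.   15.3   6.1  11.7]
[[ 4.3660e-01  3.1650e-01  2.8230e-01  3.1670e-01 -3.1253e+00  4.0000e-04
  -4.6370e-01 -8.7200e-02 -5.4330e-01  6.0000e+00]
 [ 4.3690e-01  3.1670e-01  2.8270e-01 -3.1670e-01  3.1252e+00  2.0000e-04
   6.4970e-01  7.2940e-01 -5.5560e-01  6.0500e+00]
 [ 4.3710e-01  3.1680e-01  2.8290e-01 -3.1670e-01  3.1249e+00  4.0000e-04
   7.1360e-01  5.7200e-02 -1.5166e+00  6.1000e+00]
 [ 4.3700e-01  3.1690e-01  2.8290e-01 -3.1690e-01  3.1248e+00  5.0000e-04
   7.0130e-01  2.6060e-01 -1.5472e+00  6.1500e+00]]
```

Request:
send_rows --linear '[[0.0035,0.0007,0.008],[0,0,0.004],[0,0,0.0015],[0,0,0.0015],[0,0,0]]' --delta_rot '[[0,0,0],[0,0,0],[0,0,0],[0,0,0],[0,0,0]]' --grip '[0,0,0,0,0]'

```text
t: 6.7
ee_pos: [0.4337, 0.317, 0.2711]
tcp_rot: [0.318, -3.125, 0.0]
wrist_force: [-0.1, 0.5, -0.6]
width: 0.0092
grip_force: 58.7
```

```bash
cat > st.py <<'E'
from h import *
s=read_state(); T=R.from_rotvec(s["tcp_rot"]).as_matrix()
print("t",s["t"],"pos",np.round(s["ee_pos"],4),"tip z",round(s["ee_pos"][2]-.2124,4),"yaw",round(np.arctan2(T[1,0],T[0,0]),4),"tilt",T[:2,2].round(4),"F world",s["wrist_force"].round(2),"F tool",(T.T@s["wrist_force"]).round(2),"M tool",(T.T@s["wrist_torque"]).round(3),s["width"].round(4) if hasattr(s["width"],"round") else s["width"])
c=cam("wrist"); im,d=eyes.snapshot("wrist"); m=mask(im,"red"); P=pts(c,d,m); q=(P-s["ee_pos"])@T*1000; q=q[(np.hypot(q[:,0],q[:,1])<30)&(q[:,2]<147.5)]
if len(q): r=cv2.minAreaRect(q[:,:2].astype(np.float32)); print("bow in tool",len(q),np.round(np.r_[r[0],r[1],r[2]],1),np.median(q,0).round(1))
E
python3 st.py
```

```text
t 6.7 pos [0.4337 0.317  0.2711] tip z 0.0587 yaw -2.9387 tilt [-0.0001 -0.0001] F world [-0.07  0.48 -0.57] F tool [-0.03  0.49  0.57] M tool [-0.004  0.019  0.031] 0.00919955479420362
bow in tool 2133 [-1.1  0.9  9.9 35.8 89.7] [  0.8   0.6 144.5]
```

Request:
send_rows --linear '[[0.0005,0,0.002],[0,0,0.002],[0,0,0.002],[0,0,0]]' --delta_rot '[[0,0,0],[0,0,0],[0,0,0],[0,0,0]]' --grip '[0,0,0,0]'

```text
t: 7.15
ee_pos: [0.4333, 0.3169, 0.2664]
tcp_rot: [0.318, -3.125, 0.0]
wrist_force: [0.6, -1.4, -1.2]
width: 0.009
grip_force: 58.6
```

```bash
python3 st.py
```

```text
t 7.15 pos [0.4333 0.3169 0.2664] tip z 0.054 yaw -2.9389 tilt [-0.0003 -0.0003] F world [ 0.59 -1.38 -1.16] F tool [-0.3  -1.48  1.16] M tool [0.246 0.014 0.034] 0.00901895781772749
bow in tool 2120 [-1.4  0.8  9.9 36.3 89.7] [  0.7   0.6 144.6]
```

Request:
send_rows --linear '[[0,-0.0006,0.002],[0,0,0.003],[0,0,0.003],[0,0,0.003],[0,0,0]]' --delta_rot '[[0,0,0],[0,0,0],[0,0,0],[0,0,0],[0,0,0]]' --grip '[0,0,0,0,0]'

```text
t: 7.7
ee_pos: [0.4333, 0.3165, 0.2581]
tcp_rot: [0.318, -3.125, 0.0]
wrist_force: [-0.2, -1.1, -1.4]
width: 0.009
grip_force: 58.7
```

```bash
python3 st.py
```

```text
t 7.7 pos [0.4333 0.3165 0.2581] tip z 0.0457 yaw -2.9388 tilt [-0.0005 -0.0003] F world [-0.21 -1.13 -1.41] F tool [ 0.43 -1.07  1.41] M tool [-0.02   0.035  0.045] 0.009024591764130238
bow in tool 2116 [-1.   0.6 34.8  9.9  0.6] [  0.7   0.6 144.6]
```

Request:
send_rows --linear '[[0,0,0.003],[0,0,0.003],[0,0,0.004],[0,0,0.004],[0,0,0]]' --delta_rot '[[0,0,0],[0,0,0],[0,0,0],[0,0,0],[0,0,0]]' --grip '[0,0,0,0,0]'

```text
t: 8.25
ee_pos: [0.4333, 0.3165, 0.2475]
tcp_rot: [0.318, -3.125, 0.0]
wrist_force: [0.3, 0.1, -1.0]
width: 0.0092
grip_force: 58.7
```

```bash
python3 st.py
```

```text
t 8.25 pos [0.4333 0.3165 0.2475] tip z 0.0351 yaw -2.9388 tilt [-0.0005 -0.0003] F world [ 0.28  0.09 -0.97] F tool [-0.29  0.03  0.97] M tool [ 0.03  -0.061  0.02 ] 0.009201421623909734
bow in tool 2132 [-1.1  0.7 35.5  9.9  0.2] [  0.8   0.6 144.6]
```

Free so far. 5 mm remain, and I'm stepping down gently until the collar touches.

Request:
send_rows --linear '[[0,0,0.003],[0,0,0.002],[0,0,0.001],[0,0,0]]' --delta_rot '[[0,0,0],[0,0,0],[0,0,0],[0,0,0]]' --grip '[0,0,0,0]'

```text
t: 8.7
ee_pos: [0.4334, 0.3165, 0.2434]
tcp_rot: [0.318, -3.125, 0.0]
wrist_force: [-0.1, -0.1, -1.1]
width: 0.0092
grip_force: 58.7
```

```bash
python3 st.py
```

```text
t 8.7 pos [0.4334 0.3165 0.2434] tip z 0.031 yaw -2.9389 tilt [-0.0002 -0.0001] F world [-0.12 -0.13 -1.11] F tool [ 0.14 -0.1   1.11] M tool [-0.065 -0.005 -0.01 ] 0.009176299297552905
bow in tool 2141 [-1.3  1.5 11.2 35.7 89.7] [  0.7   0.6 144.6]
```

Request:
send_rows --linear '[[0,0,0.001],[0,0,0.0007],[0,0,0]]' --delta_rot '[[0,0,0],[0,0,0],[0,0,0]]' --grip '[0,0,0]'

```text
t: 9.05
ee_pos: [0.4334, 0.3165, 0.2425]
tcp_rot: [-0.318, 3.125, 0.0]
wrist_force: [-1.9, -1.1, 3.5]
width: 0.0092
grip_force: 59.4
```

```bash
python3 st.py
```

```text
t 9.05 pos [0.4334 0.3165 0.2425] tip z 0.0301 yaw -2.9389 tilt [0.0002 0.0001] F world [-1.87 -1.14  3.54] F tool [ 2.06 -0.74 -3.54] M tool [0.098 0.322 0.008] 0.009207524782026312
bow in tool 2148 [-1.   1.5 11.3 36.2 89.8] [  0.7   0.6 144.6]
```

The key is fully in: 3.5 N of lift with the collar on the plate. Easing off 0.3 mm, then turning clockwise.

Request:
send_rows --linear '[[0,0,-0.0004],[0,0.0001,0],[0,0.0001,0],[0,0.0001,0],[0,0.0001,0],[0,0,0]]' --delta_rot '[[0,0,0],[0,0,0.06],[0,0,0.06],[0,0,0.06],[0,0,0.06],[0,0,0]]' --grip '[0,0,0,0,0,0]'

```text
t: 9.7
ee_pos: [0.4334, 0.3169, 0.2425]
tcp_rot: [0.275, 3.129, 0.0]
wrist_force: [0.1, 0.9, -0.4]
width: 0.0089
grip_force: 58.8
```

```bash
python3 st.py
```

```text
t 9.7 pos [0.4334 0.3169 0.2425] tip z 0.0301 yaw 2.966 tilt [0.0002 0.0002] F world [ 0.11  0.94 -0.42] F tool [0.06 0.95 0.42] M tool [-0.166 -0.007 -0.017] 0.008913420631507726
bow in tool 2122 [-0.6  0.4 35.1  9.9  1. ] [  1.1   0.4 144.5]
```

Request:
send_rows --linear '[[0,0.0002,0],[0,0.0001,0],[0,0.0002,0],[0,0.0001,0],[0,0.0002,0],[0,0.0001,0],[0,0.0002,0],[0,0,0]]' --delta_rot '[[0,0,0.07],[0,0,0.07],[0,0,0.07],[0,0,0.07],[0,0,0.07],[0,0,0.07],[0,0,0.07],[0,0,0]]' --grip '[0,0,0,0,0,0,0,0]'

```text
t: 10.55
ee_pos: [0.434, 0.3179, 0.2426]
tcp_rot: [1.429, 2.797, 0.003]
wrist_force: [2.7, 5.1, -2.4]
width: 0.0092
grip_force: 58.4
```

```bash
python3 st.py
```

```text
t 10.55 pos [0.434  0.3179 0.2426] tip z 0.0302 yaw 2.197 tilt [0.0016 0.0016] F world [ 2.69  5.09 -2.41] F tool [2.54 5.15 2.42] M tool [-1.19   0.493 -0.081] 0.009177486712353158
bow in tool 2134 [-0.7  0.2  9.9 35.5 89.8] [ 1.100e+00 -1.000e-01  1.445e+02]
```

Request:
send_rows --linear '[[0.0004,0.0008,0],[0,0,0],[0,0.0001,0],[0,0,0]]' --delta_rot '[[0,0,0],[0,0,0.03],[0,0,0.03],[0,0,0]]' --grip '[0,0,0,0]'

```text
t: 11.0
ee_pos: [0.4343, 0.3183, 0.2426]
tcp_rot: [1.556, 2.728, 0.002]
wrist_force: [3.6, 4.5, -1.9]
width: 0.009
grip_force: 58.6
```

```bash
python3 st.py
```

```text
t 11.0 pos [0.4343 0.3183 0.2426] tip z 0.0302 yaw 2.1048 tilt [0.001  0.0008] F world [ 3.63  4.46 -1.85] F tool [1.99 5.4  1.86] M tool [-1.047  0.417 -0.095] 0.009022389527208937
bow in tool 2130 [-0.7 -0.2 35.5  9.9  0.9] [ 1.300e+00 -1.000e-01  1.445e+02]
```

Request:
send_rows --linear '[[0.0004,0.001,0],[0,0,0],[0,0,0]]' --delta_rot '[[0,0,0],[0,0,0.02],[0,0,0]]' --grip '[0,0,0]'

```text
t: 11.35
ee_pos: [0.4347, 0.3188, 0.2425]
tcp_rot: [1.599, 2.704, -0.0]
wrist_force: [3.1, 0.8, 0.0]
width: 0.0092
grip_force: 58.9
```

```bash
python3 st.py
```

```text
t 11.35 pos [0.4347 0.3188 0.2425] tip z 0.0301 yaw 2.0733 tilt [ 0.     -0.0001] F world [3.15 0.82 0.04] F tool [-0.8   3.15 -0.04] M tool [-0.506  0.004 -0.024] 0.009238559078187387
bow in tool 2126 [-0.8 -0.2 35.2  9.9  0.9] [ 1.200e+00 -1.000e-01  1.445e+02]
```

Request:
send_rows --linear '[[0,0.0004,0],[0,0,0],[0,0,0]]' --delta_rot '[[0,0,0.02],[0,0,0.01],[0,0,0]]' --grip '[0,0,0]'

```text
t: 11.7
ee_pos: [0.4349, 0.3189, 0.2425]
tcp_rot: [-1.663, -2.665, 0.0]
wrist_force: [2.1, 0.4, -0.2]
width: 0.0087
grip_force: 59.1
```

```bash
python3 st.py
```

```text
t 11.7 pos [0.4349 0.3189 0.2425] tip z 0.0301 yaw 2.0258 tilt [-0.0001 -0.0002] F world [ 2.07  0.37 -0.2 ] F tool [-0.58  2.02  0.2 ] M tool [-0.292  0.032 -0.044] 0.008705136690885722
bow in tool 2148 [-0.9 -0.  35.5  9.9  0.2] [  1.2  -0.2 144.5]
```

Request:
send_rows --linear '[[0,0.0002,0],[0,0,0],[0,0,0]]' --delta_rot '[[0,0,0.015],[0,0,0.01],[0,0,0]]' --grip '[0,0,0]'

```text
t: 12.05
ee_pos: [0.435, 0.319, 0.2425]
tcp_rot: [-1.717, -2.631, 0.0]
wrist_force: [0.6, 0.3, 0.2]
width: 0.0091
grip_force: 59.1
```

```bash
python3 st.py
```

```text
t 12.05 pos [0.435  0.319  0.2425] tip z 0.0301 yaw 1.985 tilt [-0.0002 -0.0001] F world [0.63 0.26 0.23] F tool [-0.02  0.68 -0.23] M tool [-0.173 -0.088 -0.093] 0.009140370270660888
bow in tool 2144 [-0.7 -0.1 35.3  9.9  0.3] [  1.3  -0.2 144.5]
```

Request:
send_rows --linear '[[0,0,0],[0,0,0]]' --delta_rot '[[0,0,0.015],[0,0,0]]' --grip '[0,0]'

```text
t: 12.3
ee_pos: [0.435, 0.319, 0.2425]
tcp_rot: [1.749, 2.61, -0.0]
wrist_force: [0.3, -0.6, 0.3]
width: 0.0092
grip_force: 59.1
```

```bash
python3 st.py
```

```text
t 12.3 pos [0.435  0.319  0.2425] tip z 0.0301 yaw 1.9609 tilt [-0.     -0.0001] F world [ 0.34 -0.63  0.35] F tool [-0.71  0.07 -0.35] M tool [-0.185 -0.064 -0.089] 0.00918236282931654
bow in tool 2142 [-0.8 -0.2 35.5  9.9  0.8] [  1.3  -0.2 144.5]
```

Request:
send_rows --linear '[[0,0,0],[0,0,0]]' --delta_rot '[[0,0,0.015],[0,0,0]]' --grip '[0,0]'

```text
t: 12.55
ee_pos: [0.435, 0.319, 0.2425]
tcp_rot: [1.779, 2.589, -0.0]
wrist_force: [1.8, 0.2, 0.9]
width: 0.0092
grip_force: 59.1
```

```bash
python3 st.py
```

```text
t 12.55 pos [0.435  0.319  0.2425] tip z 0.0301 yaw 1.9374 tilt [ 0.     -0.0001] F world [1.76 0.23 0.91] F tool [-0.41  1.72 -0.91] M tool [-0.31  -0.103 -0.155] 0.009201973806291027
bow in tool 2136 [-0.5 -0.1  9.7 35.5 89.7] [  1.1  -0.2 144.5]
```

The moment rose to 0.155 N m, so the stop is reached (key 1.41 rad). Now planning the turn back.

```bash
python3 - <<'E'
from h import *
def Rm(p): return np.array([[np.cos(p),np.sin(p)],[np.sin(p),-np.cos(p)]])
p0,p1=3.3443,1.9374; t0=np.array([433.4,316.5]); t1=np.array([435.0,319.0])
o=np.linalg.solve(Rm(p0)-Rm(p1),t1-t0); K=t0+Rm(p0)@o; print(o,K)
d=.0785*np.pi/2*0+.07*np.pi/2
A=o-np.array([[np.cos(-d),-np.sin(-d)],[np.sin(-d),np.cos(-d)]])@o; print("per row of -0.07:",A/750)
E
```

```text
[-2.28892125 -0.15719902] [435.67370348 316.80682977]
per row of -0.07: [ 4.56963789e-06 -3.36163372e-04]
```

Request:
send_rows --linear '[[0,-0.0003,0],[0,-0.0004,0],[0,-0.0003,0],[0,-0.0003,0],[0,-0.0004,0],[0,-0.0003,0],[0,0,0]]' --delta_rot '[[0,0,-0.07],[0,0,-0.07],[0,0,-0.07],[0,0,-0.07],[0,0,-0.07],[0,0,-0.07],[0,0,0]]' --grip '[0,0,0,0,0,0,0]'

```text
t: 13.3
ee_pos: [0.4338, 0.3181, 0.2425]
tcp_rot: [-0.84, -3.027, 0.0]
wrist_force: [1.1, 0.4, 0.1]
width: 0.0093
grip_force: 59.1
```

```bash
python3 st.py
```

```text
t 13.3 pos [0.4338 0.3181 0.2425] tip z 0.0301 yaw 2.5999 tilt [-0.0002 -0.    ] F world [1.05 0.42 0.12] F tool [-0.68  0.9  -0.12] M tool [-0.111 -0.16   0.051] 0.009259684816683534
bow in tool 2152 [ 2.6  3.1 39.  27.3 42.5] [  1.2   0.3 144.5]
```

Request:
send_rows --linear '[[0,-0.0004,0],[0,-0.0003,0],[0,-0.0003,0],[0,-0.0004,0],[0,-0.0003,0],[0,-0.0003,0],[0,-0.0003,0],[0,0,0]]' --delta_rot '[[0,0,-0.07],[0,0,-0.07],[0,0,-0.07],[0,0,-0.07],[0,0,-0.07],[0,0,-0.07],[0,0,-0.055],[0,0,0]]' --grip '[0,0,0,0,0,0,0,0]'

```text
t: 14.15
ee_pos: [0.4335, 0.3163, 0.2425]
tcp_rot: [0.315, -3.125, 0.001]
wrist_force: [1.2, -2.0, 2.1]
width: 0.0092
grip_force: 59.2
```

```bash
python3 st.py
```

```text
t 14.15 pos [0.4335 0.3163 0.2425] tip z 0.0301 yaw -2.9405 tilt [-0.0003 -0.0004] F world [ 1.22 -1.98  2.14] F tool [-0.8  -2.19 -2.14] M tool [ 0.427 -0.011  0.009] 0.009173606989964113
bow in tool 2146 [-1.1  1.5 11.3 35.2 89.8] [  0.8   0.6 144.6]
```

Request:
send_rows --linear '[[0,-0.0006,0],[0,-0.0002,0],[0,0,0]]' --delta_rot '[[0,0,-0.025],[0,0,-0.025],[0,0,0]]' --grip '[0,0,0]'

```text
t: 14.5
ee_pos: [0.4335, 0.3159, 0.2425]
tcp_rot: [0.435, -3.111, -0.0]
wrist_force: [-0.5, 0.2, 1.0]
width: 0.009
grip_force: 59.1
```

```bash
python3 st.py
```

```text
t 14.5 pos [0.4335 0.3159 0.2425] tip z 0.0301 yaw -2.8635 tilt [-0.0002  0.0001] F world [-0.46  0.24  1.02] F tool [ 0.37  0.35 -1.02] M tool [ 0.053 -0.009  0.065] 0.009012146390192698
bow in tool 2158 [-1.5  1.5 11.2 36.  89.7] [  0.7   0.6 144.6]
```

Request:
send_rows --linear '[[0,-0.0002,0],[0,-0.0001,0],[0,0,0]]' --delta_rot '[[0,0,-0.02],[0,0,-0.02],[0,0,0]]' --grip '[0,0,0]'

```text
t: 14.85
ee_pos: [0.4336, 0.3157, 0.2424]
tcp_rot: [0.534, -3.096, -0.0]
wrist_force: [-0.4, -1.0, 0.9]
width: 0.0093
grip_force: 59.1
```

```bash
python3 st.py
```

```text
t 14.85 pos [0.4336 0.3157 0.2424] tip z 0.03 yaw -2.7998 tilt [-0.0002  0.    ] F world [-0.41 -0.98  0.92] F tool [ 0.72 -0.78 -0.92] M tool [-0.087 -0.     0.075] 0.009310581948223337
bow in tool 2152 [-1.5  0.8 35.9  9.9  0.2] [  0.6   0.6 144.5]
```

Request:
send_rows --linear '[[0,-0.0001,0],[0,0,0]]' --delta_rot '[[0,0,-0.018],[0,0,0]]' --grip '[0,0]'

```text
t: 15.1
ee_pos: [0.4336, 0.3156, 0.2425]
tcp_rot: [0.582, -3.087, -0.0]
wrist_force: [-2.1, 0.2, 1.1]
width: 0.0093
grip_force: 59.1
```

```bash
python3 st.py
```

```text
t 15.1 pos [0.4336 0.3156 0.2425] tip z 0.0301 yaw -2.7688 tilt [-0.0001  0.0001] F world [-2.08  0.18  1.12] F tool [ 1.88  0.92 -1.12] M tool [-0.17   0.     0.032] 0.009336117200056292
bow in tool 2148 [-1.5  0.9  9.9 36.1 89.7] [  0.6   0.6 144.6]
```

Request:
send_rows --linear '[[0.0003,-0.0001,0],[0,0,0]]' --delta_rot '[[0,0,-0.015],[0,0,0]]' --grip '[0,0]'

```text
t: 15.35
ee_pos: [0.4335, 0.3155, 0.2425]
tcp_rot: [-0.619, 3.08, 0.0]
wrist_force: [0.6, 1.4, -0.5]
width: 0.0088
grip_force: 58.9
```

```bash
python3 st.py
```

```text
t 15.35 pos [0.4335 0.3155 0.2425] tip z 0.0301 yaw -2.7447 tilt [0.0002 0.0002] F world [ 0.65  1.37 -0.5 ] F tool [-1.13  1.01  0.5 ] M tool [-0.257 -0.215  0.103] 0.008828142253686142
bow in tool 2150 [-1.5  0.9  9.9 35.6 89.8] [  0.5   0.6 144.6]
```

Request:
send_rows --linear '[[0,0,0],[0,0,0]]' --delta_rot '[[0,0,-0.012],[0,0,0]]' --grip '[0,0]'

```text
t: 15.6
ee_pos: [0.4335, 0.3154, 0.2425]
tcp_rot: [-0.648, 3.074, 0.0]
wrist_force: [1.0, 1.9, -0.6]
width: 0.0092
grip_force: 58.9
```

```bash
python3 st.py
```

```text
t 15.6 pos [0.4335 0.3154 0.2425] tip z 0.0301 yaw -2.7259 tilt [0.0001 0.0001] F world [ 1.05  1.93 -0.63] F tool [-1.74  1.35  0.63] M tool [-0.271 -0.312  0.142] 0.009228933805104448
bow in tool 2151 [-1.5  0.9  9.9 35.8 89.8] [  0.5   0.7 144.6]
```

Home stop felt too, at 0.142 N m. I'll re-centre the key's angle and lift it.

Request:
send_rows --linear '[[-0.0002,0.0007,0],[0,0.0006,0],[0,0,0]]' --delta_rot '[[0,0,0.068],[0,0,0.068],[0,0,0]]' --grip '[0,0,0]'

```text
t: 15.95
ee_pos: [0.4333, 0.3163, 0.2425]
tcp_rot: [0.313, -3.126, 0.001]
wrist_force: [-0.4, 0.2, -0.2]
width: 0.0092
grip_force: 59.0
```

```bash
python3 st.py
```

```text
t 15.95 pos [0.4333 0.3163 0.2425] tip z 0.0301 yaw -2.9421 tilt [-0.     -0.0003] F world [-0.37  0.24 -0.17] F tool [0.32 0.3  0.17] M tool [ 0.059 -0.091  0.001] 0.009166388371835824
bow in tool 2152 [-1.1  1.5 11.3 35.5 89.8] [  0.7   0.6 144.5]
```

No load. Pulling out gently.

Request:
send_rows --linear '[[0,0,-0.004],[0,0,-0.006],[0,0,-0.006],[0,0,0]]' --delta_rot '[[0,0,0],[0,0,0],[0,0,0],[0,0,0]]' --grip '[0,0,0,0]'

```text
t: 16.4
ee_pos: [0.4334, 0.3165, 0.2553]
tcp_rot: [-0.317, 3.125, 0.001]
wrist_force: [-0.2, 0.6, 0.2]
width: 0.0089
grip_force: 59.0
```

```bash
python3 st.py
```

```text
t 16.4 pos [0.4334 0.3165 0.2553] tip z 0.0429 yaw -2.9397 tilt [0.0009 0.0005] F world [-0.16  0.56  0.24] F tool [ 0.05  0.58 -0.24] M tool [-0.008 -0.     0.025] 0.008895657302016382
bow in tool 2124 [-1.1  0.7 35.3  9.9  0.4] [  0.9   0.6 144.6]
```

Request:
send_rows --linear '[[0,0,-0.008],[0,0,-0.01],[0,0,-0.02],[0,0,-0.03]]' --delta_rot '[[0,0,0],[0,0,0],[0,0,0],[0,0,0]]' --grip '[0,0,0,0]'

```text
t: 16.85
ee_pos: [0.4331, 0.3163, 0.3057]
tcp_rot: [0.316, -3.124, 0.001]
wrist_force: [-0.2, -0.1, -0.0]
width: 0.0095
grip_force: 59.0
```

```bash
python3 st.py; python3 -c "
from h import *
plan([.4398,-.0506,.305],2.8417,10)"
```

```text
t 16.85 pos [0.4331 0.3163 0.3057] tip z 0.0933 yaw -2.9403 tilt [-0.0015 -0.001 ] F world [-0.21 -0.12 -0.03] F tool [ 0.23 -0.08  0.03] M tool [0.046 0.055 0.018] 0.009450226397770682
bow in tool 2129 [-1.3  0.6 35.4  9.9  1. ] [  0.8   0.6 144.5]
t 16.9 pos [0.4337 0.3167 0.3101] yaw -2.9402 tilt [0.0036 0.0023] step [ 0.0006 -0.0367 -0.0005] rot share/row 0.0319
[0.009, -0.048, 0.001], [0.007, -0.049, 0.001], [0.004, -0.049, 0.001], [0.002, -0.049, 0.001], [-0.001, -0.049, 0.001], [-0.003, -0.049, 0.001], [-0.006, -0.049, 0.001], [-0.008, -0.048, 0.001], [-0.011, -0.048, 0.001], [-0.013, -0.047, 0.001],
```

Request:
send_rows --linear '[[0.009,-0.048,0],[0.007,-0.049,0],[0.004,-0.049,0],[0.002,-0.049,0],[-0.001,-0.049,0],[-0.003,-0.049,0],[-0.006,-0.049,0],[-0.008,-0.048,0]]' --delta_rot '[[0,0,0.032],[0,0,0.032],[0,0,0.032],[0,0,0.032],[0,0,0.032],[0,0,0.032],[0,0,0.032],[0,0,0.032]]' --grip '[0,0,0,0,0,0,0,0]'

```text
t: 17.7
ee_pos: [0.4375, 0.0205, 0.306]
tcp_rot: [0.318, 3.125, 0.0]
wrist_force: [0.3, 1.2, -0.8]
width: 0.0092
grip_force: 58.9
```

Request:
send_rows --linear '[[-0.011,-0.048,0],[-0.013,-0.047,0],[0,0,0],[0,0,0],[0,0,0]]' --delta_rot '[[0,0,0.032],[0,0,0.032],[0,0,0],[0,0,0],[0,0,0]]' --grip '[0,0,0,0,0]'

```text
t: 18.2
ee_pos: [0.4393, -0.0509, 0.3056]
tcp_rot: [0.47, 3.106, 0.0]
wrist_force: [-0.1, -0.1, -1.5]
width: 0.0089
grip_force: 59.0
```

```bash
python3 st.py; python3 -c "
from h import *
plan([.4398,-.0506,.2524],2.8417,1)"
```

```text
t 18.2 pos [ 0.4393 -0.0509  0.3056] tip z 0.0932 yaw 2.8412 tilt [0.0002 0.0001] F world [-0.13 -0.1  -1.45] F tool [ 0.09 -0.13  1.45] M tool [-0.016  0.072  0.023] 0.008928840993811886
bow in tool 2159 [-1.1  0.5 36.2  9.9  0.1] [  0.9   0.4 144.5]
t 18.25 pos [ 0.4393 -0.0507  0.3056] yaw 2.8417 tilt [0.0001 0.0001] step [ 0.0005  0.0001 -0.0532] rot share/row 0.0
[-0.001, 0.000, 0.071],
```

Request:
send_rows --linear '[[-0.0007,0,0.03],[0,0,0.03],[0,0,0.008],[0,0,0.007],[0,0,0]]' --delta_rot '[[0,0,0],[0,0,0],[0,0,0],[0,0,0],[0,0,0]]' --grip '[0,0,0,0,0]'

```text
t: 18.75
ee_pos: [0.44, -0.0514, 0.2494]
tcp_rot: [-0.471, -3.106, 0.0]
wrist_force: [-0.7, 0.4, -0.6]
width: 0.0093
grip_force: 59.0
```

```bash
python3 st.py
```

```text
t 18.75 pos [ 0.44   -0.0514  0.2494] tip z 0.037 yaw 2.8409 tilt [-0.  0.] F world [-0.71  0.37 -0.6 ] F tool [0.79 0.14 0.6 ] M tool [ 0.051 -0.041 -0.014] 0.00929534550825152
bow in tool 2134 [-1.   0.4 36.2  9.9  1. ] [  1.    0.4 144.5]
```

Request:
send_rows --linear '[[0,0,0.01],[0,0,0.01],[0,0,0.01],[0,0,0.004],[0,0,0]]' --delta_rot '[[0,0,0],[0,0,0],[0,0,0],[0,0,0],[0,0,0]]' --grip '[0,0,0,0,0]'

```text
t: 19.3
ee_pos: [0.4398, -0.0517, 0.2232]
tcp_rot: [-0.472, -3.105, -0.0]
wrist_force: [0.0, 0.2, 0.3]
width: 0.0094
grip_force: 59.0
```

```bash
python3 st.py
```

```text
t 19.3 pos [ 0.4398 -0.0517  0.2232] tip z 0.0108 yaw 2.8401 tilt [-0.0011  0.0002] F world [0.04 0.16 0.31] F tool [ 0.01  0.16 -0.31] M tool [ 0.005 -0.031 -0.031] 0.009352814357386278
bow in tool 2138 [-0.7  0.3 34.9  9.9  1. ] [  1.1   0.4 144.5]
```

Request:
send_rows --linear '[[0,0,0.0008],[0,0,0.0004],[0,0,0]]' --delta_rot '[[0,0,0],[0,0,0],[0,0,0]]' --grip '[0,0,0]'

```text
t: 19.65
ee_pos: [0.4399, -0.0517, 0.223]
tcp_rot: [0.472, 3.106, -0.0]
wrist_force: [-0.7, -1.2, 0.1]
width: 0.0093
grip_force: 59.0
```

```bash
python3 st.py
```

```text
t 19.65 pos [ 0.4399 -0.0517  0.223 ] tip z 0.0106 yaw 2.8402 tilt [ 0.0003 -0.0001] F world [-0.67 -1.19  0.06] F tool [ 0.29 -1.34 -0.06] M tool [ 0.016 -0.024 -0.005] 0.009308684244436195
bow in tool 2135 [-0.8  0.5 35.4  9.9  0.4] [  1.    0.4 144.5]
```

Request:
send_rows --linear '[[0,0,0.0008],[0,0,0]]' --delta_rot '[[0,0,0],[0,0,0]]' --grip '[0,0]'

```text
t: 19.9
ee_pos: [0.4399, -0.0517, 0.2225]
tcp_rot: [0.472, 3.106, -0.0]
wrist_force: [-1.5, -0.1, 3.4]
width: 0.0088
grip_force: 59.7
```

```bash
python3 st.py
```

```text
t 19.9 pos [ 0.4399 -0.0517  0.2225] tip z 0.0101 yaw 2.8402 tilt [ 0.0003 -0.0001] F world [-1.54 -0.06  3.42] F tool [ 1.45 -0.51 -3.42] M tool [0.025 0.207 0.006] 0.008780299657921336
bow in tool 2138 [-0.8  0.3 35.8  9.9  1. ] [  1.2   0.4 144.5]
```

The collar is seated (3.4 N lift, tip at 10 mm). Releasing slowly and backing straight up.

Request:
send_rows --linear '[[0,0,0],[0,0,0],[0,0,0],[0,0,0],[0,0,-0.02],[0,0,-0.04],[0,0,-0.06],[0,0,-0.06]]' --delta_rot '[[0,0,0],[0,0,0],[0,0,0],[0,0,0],[0,0,0],[0,0,0],[0,0,0],[0,0,0]]' --grip '[0.15,0.25,0.35,0.45,0.5,0.5,0.5,0.5]'

```text
t: 20.75
ee_pos: [0.4395, -0.0516, 0.3586]
tcp_rot: [-0.472, -3.105, -0.0]
wrist_force: [1.1, -0.4, -0.2]
width: 0.0431
grip_force: 0.0
```

Request:
send_rows --linear '[[0,0,0],[0,0,0],[0,0,0]]' --delta_rot '[[0,0,0],[0,0,0],[0,0,0]]' --grip '[0.5,0.5,0.5]'

```text
t: 21.05
ee_pos: [0.4396, -0.0516, 0.3561]
tcp_rot: [-0.471, -3.104, -0.0]
wrist_force: [-0.5, -0.2, 0.5]
width: 0.0424
grip_force: 0.0
```

```bash
python3 - <<'E'
from h import *
s=read_state(); print(s["t"],s["ee_pos"],s["width"],s["wrist_force"])
c=cam("wrist"); im,d=eyes.snapshot("wrist"); cv2.imwrite("pics/end.png",im[:,:,::-1])
P=pts(c,d,mask(im,"red")); P=P[np.hypot(P[:,0]-.441,P[:,1]+.052)<.04]; q=P[P[:,2]>.065]
r=cv2.minAreaRect((q[:,:2]*1000).astype(np.float32)); print(np.round(np.r_[r[0],r[1],r[2]],1),np.percentile(P[:,2],[50,95]))
E
```

```text
21.05 [ 0.43963278 -0.05164975  0.35613881] 0.04236722393158324 [-0.54931207 -0.24053015  0.4577697 ]
[440.5 -51.5   8.3  34.1  73. ] [0.07789084 0.07907789]
```

View pics/end.png

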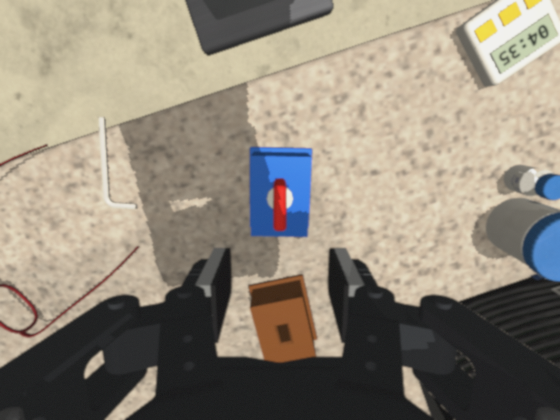

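The final view shows the red key upright in the blue stand at (280,203). The bow's top is at 78 mm as at the start, and the vial, pot and timer have not been touched.

```bash
python3 -c "
from cell import ticket
print(ticket.hand_in())"
```

```text
the job is handed in; nothing more can be done
None
```

The interlock reset is done and handed in after about 21 s of robot time: the red key went fully into the lock, turned clockwise to its stop (0.155 N m) and back to home (0.142 N m), and is seated in the blue stand again, with the vial, pot and timer untouched; I judged the barrel's return to home by that moment, not by the lamps.

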